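# Tip the standing offcut down and seat it in the sawing board

## Task

The tall pale offcut of wood standing on end on the sawing board is to be sawn: tip it over by pushing so that it lies flat on its wide face along the fence, and push it until its long edge is snug against the fence and its end is snug against the end stop. Only push it with the fingers, never pick it up or lift it, and leave the glue bottle, short block, screwdriver and hacksaw where they are.

Things in the scene. Friction and masses are not known exactly. Their poses are not given: they have to be found in the camera images.
- jig: Sawing board fixed to the bench: grey-faced base 200 (x) x 360 (y) x 18 mm, open at its right (-y) and near (-x) sides. Origin: centre of its underside, on the bench; z up. Along its whole far (+x) edge runs the fence, a bar 30 mm wide, inner face (facing -x) at x = +70 mm. Fence and end stop rise 32 mm above the base. The thin dark kerf is only a mark.
- jig_corner (a point): Inner corner on the base's top face, 18 mm above the bench, where the fence's inner face (x = +70 mm in the board's frame) meets the end stop's inner face (facing -y, at y = +150 mm). The end stop is a bar 30 mm wide at the board's left (+y) end, reaching from x = -30 to +70 mm. Axes as the board's.
- offcut: Loose pale wooden block 70 (its x) x 40 (its y) x 140 mm (its z), about 0.22 kg, standing on end on the right (-y) half of the board, turned up to 0.25 rad from it. Origin: centre of the end it stands on; z along its length. Its wide faces look to the board's +y and -y; pushed near the top towards +y it falls over past 0.28 rad tilt, 60 mm or more short of the stop. Sliding takes 1 to 3 N.
- offcut_mid (a point): The middle of the pale offcut: 70 mm from its origin along its z. With the offcut lying flat and seated in the corner this is 35 mm from the fence's inner face, 70 mm from the stop's, 38 mm above the bench.
- glue: White glue bottle 52 mm in diameter, 130 mm high with an orange cap, standing on the bench beyond the fence at the left. Origin: centre of its underside. A bystander.
- short_block: Short dark wooden block 45 x 45 x 70 mm high standing on the bench beyond the fence at the right. Origin: centre of its underside. A bystander.
- screwdriver: Screwdriver lying on the bench just beyond the fence, roughly along it; about 200 mm long. Origin near its middle. A bystander.
- hacksaw: Hacksaw with an orange handle and grey bow, 365 x 120 x 22 mm, lying flat on the bench far to the left. Origin at the middle of its blade. A bystander.
Things that resemble listed ones, but are neither listed nor needed, are in the scene too. What is shaped like the offcut but green or yellow is not meant.

How it is judged:
By the outcome, as a careful person would: the job done as asked, in the order asked, and still so for the second after the job is handed in, with the robot touching nothing.
It also fails if it takes over 64 s, if anything falls off the work surface, if the arm or the gripper's body presses on something with over 40 N, if the wrist force passes 120 N, or if a joint passes its speed limit or range.

## Robot

A 6-joint arm with a two-finger parallel gripper is mounted at the origin on the work surface. World frame = base frame: x ahead of the robot, y to its left, z up, the work surface at z = 0. Lengths are in mm, angles in rad, forces in N, time in s.
With the tool pointing down it reaches from about 275 to 1000 mm from the base axis. Payload 8.4 kg.
Tool frame: the origin (TCP) lies at the very end of the fingers, on their centre line; the grasp point (between the pads) lies 19 mm behind it; z points along the fingers, x is the direction in which the jaws open and shut, and the axes are right-handed (so a half turn about z gives the same grasp; the last joint's range is limited). The gripper opens to 85 mm and grips with 20 to 120 N. Pads are 22 mm wide; open, the fingers measure 114 mm over their backs; the gripper's body (76 mm by 85 mm) begins 54 mm behind the grasp point. The pads swing forward as they close: fully open they stand 13 mm farther back than shut.
Start: joints at [1.289, 0.353, 1.633, -0, 1.155, -0.002], TCP at [172.601, 600.697, 231.281] pointing down, gripper open.
Joint ranges: [-2.63, 2.63], [-0.92, 2.1], [0.06, 2.66], [-1.3, 4.44], [0, 2.69], [-3.02, 3.02]. Speed limits (rad/s): [2.22, 2.22, 2.79, 3.14, 3.14, 3.14].

## Interface

Orientations are given as [roll, pitch, yaw] about the fixed x, y, z axes, in that order (R = Rz(yaw) Ry(pitch) Rx(roll)).
In Python, from rig import r gives the robot as it stands.
- The arm moves only by the tool arm_command, never from a script. Its argument "targets" is a list of rows, each a list of 6 numbers: the shift along the tool's x, y, z in m, then the turn, a rotation vector about the tool's x, y, z in rad. A call has 1 to 20 rows; each row shifts and turns the commanded pose from where the row before left it, along the tool's axes as they then stand; what a row does not reach is not made up. A row lasts 1/12 s, in which the tool goes at most 41.7 mm and 7.16 degrees, less where a joint would pass 70% of its speed; a pose out of reach is approached as far as the arm can. A call is refused whole if a number of a shift passes 0.0417 or a number of a turn 0.125, either way. A call with a gripper value outside its range is refused whole. "fingers" is the finger opening in m, from 0 to 0.0854, set as the call begins (left out, the last holds). The fingers move at their own pace and stop on an object; "squeeze" is the grip in N (left out, the last holds). Time passes only in rows, so rows that do not move let the fingers close. It gives the time, the measured TCP pose, the force and the opening at its end, in the units of the state.
- r.sense(): the state, without advancing time (a new reading comes with each control period).
- r.grab_frame(name): name is "scene" or "top"; returns a dict with "image" (420x560x3 uint8, blue, green, red), "fx", "fy", "cx", "cy" (pixels), "k1" (the pictures are not rectified: a ray, as slopes to the right and down, at radius r is drawn at 1 + k1 r^2 times it, then the intrinsics apply), "xyz" and "orientation" of the camera in the world. Camera axes: x right, y down, z forward; pixel columns grow to the right and rows downward; lengths in mm; the calibration is good to about 2 mm. A picture is of the moment at which its call begins. There is no depth.
- r.sign_off(): hands the job in, once; it reports no verdict.
The state is a dict: "clock": time; "qpos": joint angles; "qvel": joint speeds; "joint_efforts": joint torques, N m; "eef_pos": TCP position; "tcp_rot": TCP orientation; "contact_force": force on the tool from outside, world axes, zero at the start; "wrist_torque": the same for the moment, N m; "opening": opening from 0.0 (shut) to 1.0 (fully open).
Only numpy, scipy, OpenCV 4.12 (cv2) and the standard library are available. Lean on these libraries where they do the work, as an engineer would, in place of code of your own. Each camera call takes 0.05 s, during which the arm holds its last target.

## Working session

There is one attempt and no reset: what is moved stays moved. The work goes in short steps, Python scripts to look and compute and a tool call to move; the robot and the scene stay as the last step left them, time stands still between calls to the robot, and variables do not carry over. Pictures are saved under pics/ and viewed, and the job is handed in when it is done.

Besides the shell and the picture viewer there is one more tool, called after ">>>" by a JSON object that holds its "api" and its "payload", one argument or row to a line. arm_command: Moves the arm, as the interface text tells. Its arguments: {"type":"object","properties":{"targets":{"type":"array"},"fingers":{"type":"number"},"squeeze":{"type":"number"}},"required":["targets"]}

```bash
mkdir -p pics; ls; cat > h.py <<'E'
import numpy as np,cv2
from scipy.spatial.transform import Rotation as R
def cam(f):
    K=np.array([[f['fx'],0,f['cx']],[0,f['fy'],f['cy']],[0,0,1.]]);return K,np.array([f['k1'],0,0,0.]),R.from_euler('xyz',f['orientation']).as_matrix(),np.array(f['xyz'],float)
def ray(f,uv):
    K,d,M,c=cam(f);p=cv2.undistortPoints(np.array([[uv]],float),K,d)[0,0];return c,M@np.array([p[0],p[1],1.])
def onz(f,uv,z):
    c,v=ray(f,uv);return (c+v*(z-c[2])/v[2]).round(1)
def proj(f,P):
    K,d,M,c=cam(f);q=(np.atleast_2d(P)-c)@M;return cv2.projectPoints(q,np.zeros(3),np.zeros(3),K,d)[0][:,0].round(1)
E
python3 - <<'E'
from rig import r
import cv2
print(r.sense())
for n in("scene","top"):
    f=r.grab_frame(n);cv2.imwrite(f"pics/{n}0.png",f.pop("image"));print(f)
E
```

```text
pics
{'clock': 0.0, 'qpos': array([ 1.28865353e+00,  3.53636042e-01,  1.63413746e+00,  2.75252290e-05,
        1.15520717e+00, -2.39305290e-03]), 'qvel': array([ 7.15208893e-06, -3.93237888e-04,  5.78155045e-04, -3.63683582e-04,
       -5.35098101e-04,  7.03740790e-04]), 'joint_efforts': array([ 3.16533449e-03, -6.05267000e+01, -3.42073345e+01,  3.25371839e-04,
        9.30694048e-03, -3.93612993e-05]), 'eef_pos': array([172.42589298, 600.24556619, 230.56782299]), 'tcp_rot': array([-3.14156417e+00,  1.38795825e-03,  1.29103547e+00]), 'contact_force': array([-0.04756653,  0.26664811, -0.03213759]), 'wrist_torque': array([-0.01283704, -0.01912062,  0.02836489]), 'opening': 1.0004697355912804}
{'fx': 487.1897385502398, 'fy': 487.1897385502398, 'cx': 286.3970102122143, 'cy': 219.51910213574465, 'k1': -0.03281531366998178, 'xyz': array([1844.53566239,   45.46574532,  883.88311793]), 'orientation': array([-2.12545179, -0.02061742,  1.53918887])}
{'fx': 416.45414683458694, 'fy': 416.45414683458694, 'cx': 276.6972909338439, 'cy': 214.3339429160758, 'k1': -0.10531461138310556, 'xyz': array([ 371.29157724,  106.90890851, 1261.07924118]), 'orientation': array([-2.95219207e+00,  7.81666156e-04, -1.58494864e+00])}
```

View pics/scene0.png

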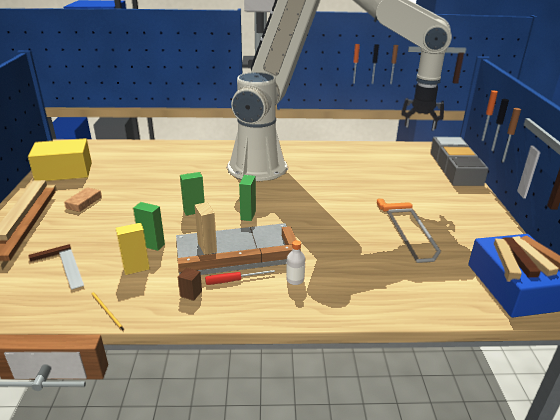

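View pics/top0.png

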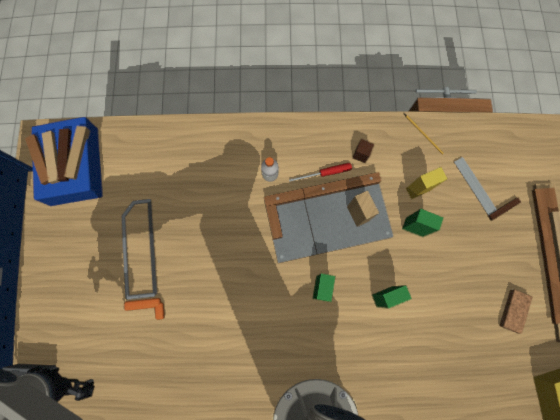

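The pale offcut is at scene (206,230) and top (366,206). It could be confused with the green blocks at scene (192,193), (247,198) and (149,226), the yellow block at (132,248), and the dark short block at (190,284). Only the pale one stands on the board, so I choose that and crop in to check it.

```bash
python3 - <<'E'
import cv2
a=cv2.imread('pics/top0.png')[140:280,250:430];cv2.imwrite('pics/tc.png',cv2.resize(a,None,fx=4.4,fy=4.2,interpolation=cv2.INTER_CUBIC)[:600,:800])
a=cv2.imread('pics/scene0.png')[190:310,160:320];cv2.imwrite('pics/sc.png',cv2.resize(a,None,fx=5,fy=5,interpolation=cv2.INTER_CUBIC))
E
```

```text
(no output)
```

View pics/tc.png

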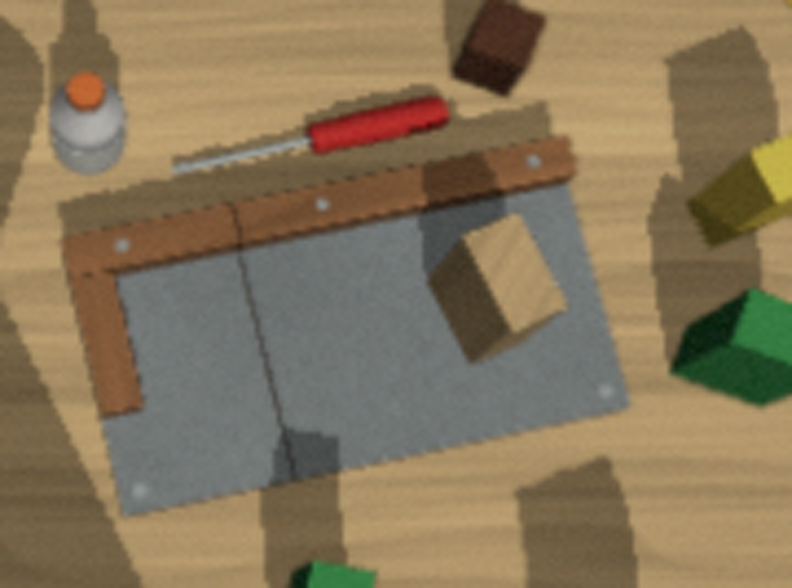

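View pics/sc.png

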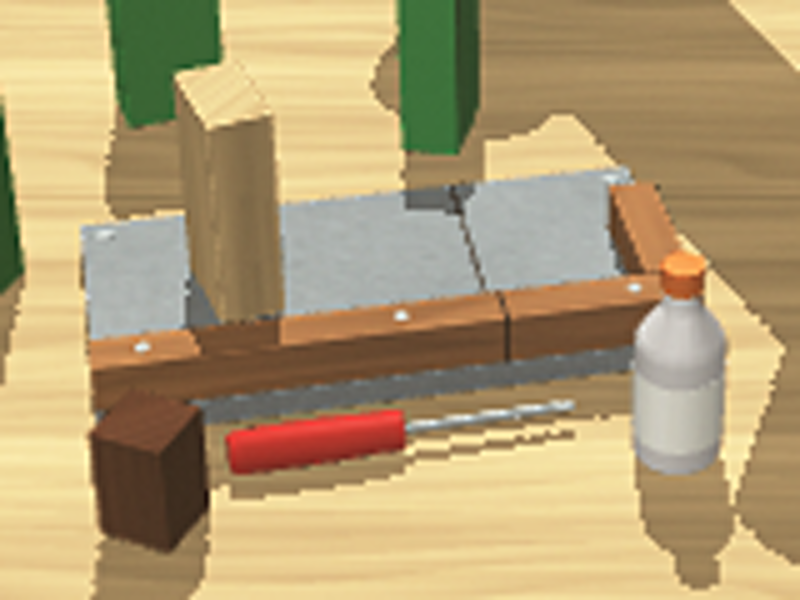

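```bash
python3 - <<'E'
from rig import r
from h import *
f=r.grab_frame("top")
t=lambda x,y,z:onz(f,(250+x/4.4-.4,140+y/4.2-.4),z)
P={k:t(*v) for k,v in dict(fo1=(65,237,50),fo2=(570,137,50),fi1=(117,275,50),fi2=(573,182,50),nl=(125,515,18),nr=(630,405,18),s2=(142,408,50),so=(102,413,50),A=(465,235,158),B=(517,213,158),C=(567,305,158),D=(512,333,158),b1=(430,283,18),b2=(473,362,18)).items()}
for k,v in P.items():print(k,v)
d=P['fo1']-P['fo2'];print(np.arctan2(-d[0],d[1]),np.linalg.norm(d))
d=P['nl']-P['nr'];print(np.arctan2(-d[0],d[1]),np.linalg.norm(d))
d=P['fi1']-P['fi2'];print(np.arctan2(-d[0],d[1]))
d=P['B']-P['C'];print('off yaw',np.arctan2(d[1],d[0]),np.linalg.norm(d))
d=P['A']-P['D'];print('off yaw',np.arctan2(d[1],d[0]),np.linalg.norm(d))
d=P['b1']-P['b2'];print('off yaw',np.arctan2(d[1],d[0]),np.linalg.norm(d))
print('topc',(P['A']+P['B']+P['C']+P['D'])/4)
jo=(P['fo1']+P['fo2']+0)/2
y=-0; 
for k in('fo1','fo2','nl','nr'):pass
c=(P['fo1']+P['fo2']+P['nl']+P['nr'])/4;print('jig c',c)
E
```

```text
fo1 [659.6 140.6  50. ]
fo2 [ 729.4 -208.9   50. ]
fi1 [631.5 105.7  50. ]
fi2 [ 695.7 -208.8   50. ]
nl [464.3 102.7  18. ]
nr [ 537.5 -246.8   18. ]
s2 [536.3  90.3  50. ]
so [533.2 117.   50. ]
A [ 631.9 -110.6  158. ]
B [ 646.2 -144.   158. ]
C [ 584.6 -171.7  158. ]
D [ 566.8 -136.4  158. ]
b1 [ 629.4 -111.8   18. ]
b2 [ 570.7 -139.    18. ]
0.19712042641710475 356.4018658761483
0.2064577602774118 357.08330960715597
0.2013669448486691
off yaw 0.42258389306045163 67.54146874328394
off yaw 0.3773242080603434 70.02606657524042
off yaw 0.4339191638184016 64.6956721891039
topc [ 607.375 -140.675  158.   ]
jig c [597.7 -53.1  34. ]
```

The crops confirm it. The pale block stands on the board's right half, with its top face at crop (465..567, 213..333). Fence and stop are top left of it. Board yaw is about 0.20 and the offcut's about 0.41. I'm now moving, with fingers shut, to a point behind the offcut's -y wide face.

```bash
python3 - <<'E'
from rig import r
from h import *
f=r.grab_frame("top")
for p in((755,290),(672,372),(760,405),(690,205),(780,140)):print(onz(f,(250+p[0]/4.4,140+p[1]/4.2),140 if p[1] in(290,140) else 0))
E
```

```text
[ 595.4 -298.7  140. ]
[ 562.6 -284.7    0. ]
[ 537.  -346.2    0. ]
[ 689.1 -307.     0. ]
[ 698.5 -324.1  140. ]
```

>>> {"api": "arm_command", "payload": {
  "targets": [
    [-0.0228,0.0236,0,0,0,0],
    [-0.0228,0.0236,0,0,0,0],
    [-0.0228,0.0236,0,0,0,0],
    [-0.0228,0.0236,0,0,0,0],
    [-0.0228,0.0236,0,0,0,0],
    [-0.0228,0.0236,0,0,0,0],
    [-0.0228,0.0236,0,0,0,0],
    [-0.0228,0.0236,0,0,0,0],
    [-0.0228,0.0236,0,0,0,0],
    [-0.0228,0.0236,0,0,0,0],
    [-0.0228,0.0236,0,0,0,0],
    [-0.0228,0.0236,0,0,0,0],
    [-0.0228,0.0236,0,0,0,0],
    [-0.0228,0.0236,0,0,0,0],
    [-0.0228,0.0236,0,0,0,0],
    [-0.0228,0.0236,0,0,0,0],
    [-0.0228,0.0236,0,0,0,0],
    [-0.0228,0.0236,0,0,0,0],
    [-0.0228,0.0236,0,0,0,0],
    [-0.0228,0.0236,0,0,0,0]
  ],
  "fingers": 0
}}

```text
clock: 1.87
eef_pos: [500.8, 30.5, 231.3]
tcp_rot: [3.142, -0.0, 1.291]
contact_force: [0.3, 0.9, 0.4]
opening: 0.001
```

>>> {"api": "arm_command", "payload": {
  "targets": [
    [-0.0228,0.0236,0,0,0,0],
    [-0.0228,0.0236,0,0,0,0],
    [-0.0228,0.0236,0,0,0,0],
    [-0.0228,0.0236,0,0,0,0],
    [-0.0228,0.0236,0,0,0,0],
    [-0.0228,0.0236,0,0,0,0],
    [-0.0228,0.0236,0,0,0,0],
    [-0.0228,0.0236,0,0,0,0],
    [0,0,0,0,0,0.11],
    [0,0,0,0,0,0.11],
    [0,0,0,0,0,0.11],
    [0,0,0,0,0,0.11],
    [0,0,0,0,0,0.11],
    [0,0,0,0,0,0.11],
    [0,0,0,0,0,0.11],
    [0,0,0,0,0,0.11],
    [0,0,0,0,0,0],
    [0,0,0,0,0,0]
  ]
}}

```text
clock: 3.37
eef_pos: [631.3, -195.3, 231.1]
tcp_rot: [-3.141, 0.0, 0.414]
contact_force: [0.2, 0.6, -0.2]
opening: -0.002
```

>>> {"api": "arm_command", "payload": {
  "targets": [
    [0,0,0.0245,0,0,0],
    [0,0,0.0245,0,0,0],
    [0,0,0.0245,0,0,0],
    [0,0,0.0245,0,0,0],
    [0,0,0,0,0,0],
    [0,-0.008,0,0,0,0],
    [0,-0.008,0,0,0,0],
    [0,-0.008,0,0,0,0],
    [0,-0.008,0,0,0,0],
    [0,-0.006,0,0,0,0],
    [0,-0.006,0,0,0,0]
  ]
}}

```text
clock: 4.28
eef_pos: [614.0, -154.2, 134.4]
tcp_rot: [3.141, -0.001, 0.412]
contact_force: [0.2, -0.3, -0.1]
opening: -0.002
```

```bash
python3 - <<'E'
from rig import r
import cv2
for n in("scene","top"):
    f=r.grab_frame(n)["image"]
    a=f[140:280,250:430] if n=="top" else f[150:290,160:320]
    cv2.imwrite(f"pics/{n}1.png",cv2.resize(a,None,fx=4.2,fy=4.2,interpolation=cv2.INTER_CUBIC))
print(r.sense()['contact_force'])
E
```

```text
[-0.34233182  0.34364785 -0.05631213]
```

View pics/scene1.png

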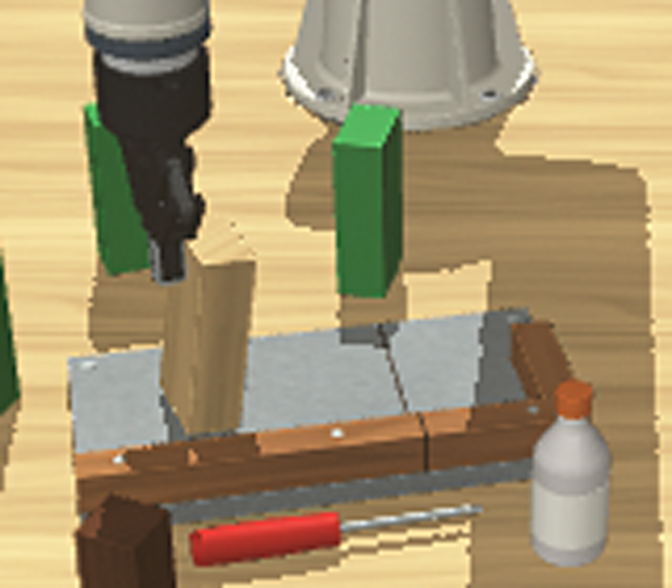

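View pics/top1.png

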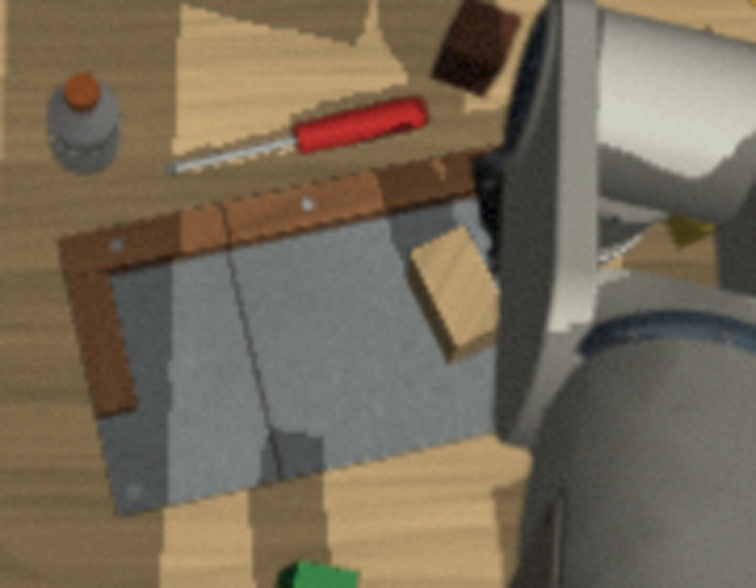

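The offcut is tilting cleanly: its top is at top crop (455,290) and the finger is on its -y face. I'll keep pushing.

>>> {"api": "arm_command", "payload": {
  "targets": [
    [0,-0.006,0,0,0,0],
    [0,-0.006,0,0,0,0],
    [0,-0.006,0,0,0,0],
    [0,-0.006,0,0,0,0],
    [0,-0.006,0,0,0,0],
    [0,-0.004,0,0,0,0],
    [0,0,0,0,0,0],
    [0,0,0,0,0,0],
    [0,0,0,0,0,0],
    [0,0,0,0,0,0],
    [0,0,0,0,0,0],
    [0,0,0,0,0,0]
  ]
}}

```text
clock: 5.38
eef_pos: [600.3, -124.1, 133.3]
tcp_rot: [3.142, -0.0, 0.411]
contact_force: [0.6, 0.3, 0.3]
opening: 0.001
```

```bash
python3 - <<'E'
from rig import r
import cv2
for n in("scene","top"):
    f=r.grab_frame(n)["image"]
    a=f[140:280,250:430] if n=="top" else f[150:290,160:320]
    cv2.imwrite(f"pics/{n}2.png",cv2.resize(a,None,fx=4.2,fy=4.2,interpolation=cv2.INTER_CUBIC))
print(r.sense()['contact_force'])
E
```

```text
[-0.42094532 -0.47373013 -0.91470199]
```

View pics/scene2.png

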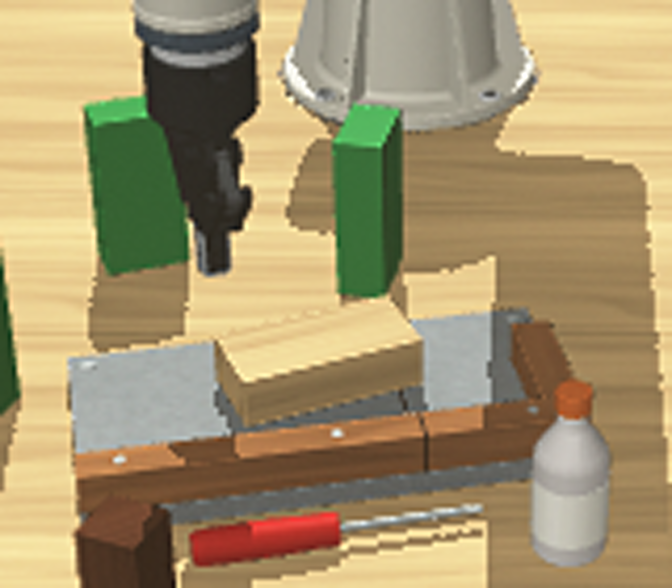

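View pics/top2.png

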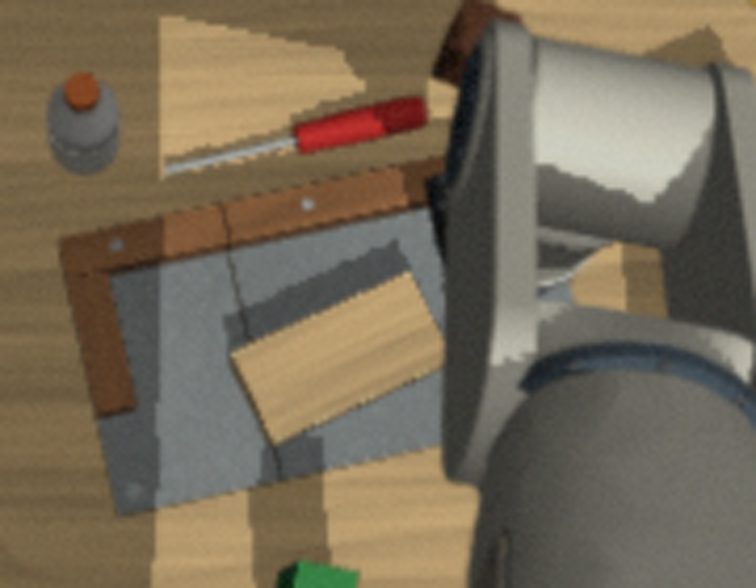

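The offcut lies flat on its wide face, with its top face at top crop (232,354), (408,272), (445,340), (275,444). It is still yawed about 0.2 to the fence. Next I measure it and plan the side push.

```bash
cat >> h.py <<'E'
def board(P,c=np.array([597.7,-53.1]),yaw=.201):
    d=np.array(P)[:2]-c;a,b=np.cos(yaw),np.sin(yaw);return np.array([a*d[0]+b*d[1],-b*d[0]+a*d[1]]).round(1)
def world(x,y,c=np.array([597.7,-53.1]),yaw=.201):
    a,b=np.cos(yaw),np.sin(yaw);return (c+[a*x-b*y,b*x+a*y]).round(1)
E
python3 - <<'E'
from rig import r
from h import *
f=r.grab_frame("top")
for p in((232,354),(408,272),(445,340),(275,444)):
    q=onz(f,(250+p[0]/4.2-.4,140+p[1]/4.2-.4),58);print(q,board(q))
print(board(r.sense()['eef_pos']))
for n,v in dict(corner=(70,150)).items():print(n,world(*v))
E
```

```text
[572.2  22.5  58. ] [-9.9 79.2]
[ 629.  -103.4   58. ] [ 20.6 -55.5]
[ 580.  -127.3   58. ] [-32.2 -69.2]
[508.7  -5.6  58. ] [-77.7  64.3]
[-11.6 -70. ]
corner [636.3 107.9]
```

```bash
python3 - <<'E'
from rig import r
from h import *
f=r.grab_frame("top");im=f['image']
cv2.imwrite('pics/g.png',cv2.resize(im[250:330,280:430],None,fx=5,fy=5,interpolation=cv2.INTER_CUBIC))
E
```

```text
(no output)
```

View pics/g.png

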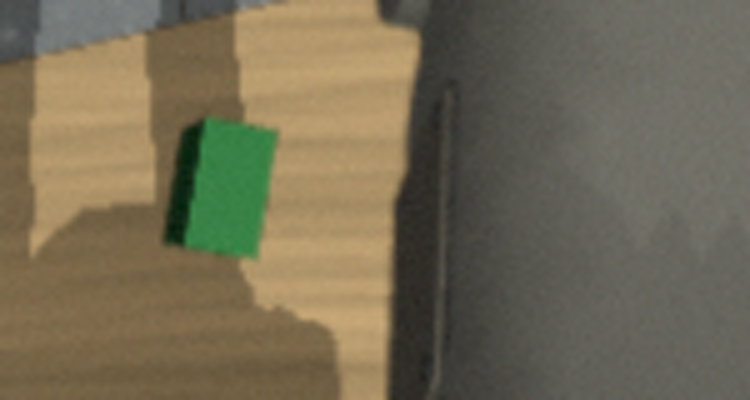

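```bash
python3 - <<'E'
from rig import r
from h import *
f=r.grab_frame("top")
for p in((205,118),(277,130),(258,260),(185,250)):
    q=onz(f,(280+p[0]/5-.4,250+p[1]/5-.4),140);print(q,board(q))
# contact point start candidates
for b in((-105,30),(-105,20),(-14.5,0),(-95,-20)):print(b,world(*b))
E
```

```text
[424.1 -10.5 140. ] [-161.6   76.4]
[417.  -48.9 140. ] [-176.2   40.2]
[348.6 -36.4 140. ] [-240.8   66.1]
[354.5   2.2 140. ] [-227.3  102.7]
(-105, 30) [488.8 -44.7]
(-105, 20) [490.8 -54.5]
(-14.5, 0) [583.5 -56. ]
(-95, -20) [508.6 -91.7]
```

>>> {"api": "arm_command", "payload": {
  "targets": [
    [0,0,0,0,0,0.105],
    [0,0,0,0,0,0.105],
    [-0.0216,-0.0238,0,0,0,0],
    [-0.0216,-0.0238,0,0,0,0],
    [-0.0216,-0.0238,0,0,0,0],
    [-0.0216,-0.0238,0,0,0,0],
    [0,0,0,0,0,0],
    [0,0,0.0255,0,0,0],
    [0,0,0.0255,0,0,0],
    [0,0,0.0255,0,0,0],
    [0,0,0.0255,0,0,0],
    [0,0,0,0,0,0]
  ]
}}

```text
clock: 6.63
eef_pos: [494.1, -47.7, 27.8]
tcp_rot: [-3.14, 0.006, 0.201]
contact_force: [-2.5, 0.0, -0.2]
opening: -0.002
```

```bash
cat > see.py <<'E'
import sys,cv2
from rig import r
from h import *
k=sys.argv[1]
a=[r.grab_frame(n)["image"] for n in("top","scene")]
a=[cv2.resize(a[0][150:275,250:400],(800,600)[0:0] or None,fx=2.65,fy=2.65,interpolation=cv2.INTER_CUBIC),cv2.resize(a[1][190:290,160:320],None,fx=2.48,fy=2.65,interpolation=cv2.INTER_CUBIC)]
w=a[0].shape[1];b=cv2.resize(a[1],(w,int(a[1].shape[0]*w/a[1].shape[1])))
cv2.imwrite(f'pics/s{k}.png',cv2.vconcat([a[0],b])[:600])
s=r.sense();print(s['clock'],board(s['eef_pos']),s['eef_pos'].round(1),s['tcp_rot'].round(3),s['contact_force'].round(1))
E
python3 see.py 3
```

```text
6.7333 [-98.3  25.3] [496.3 -47.9  31.1] [-3.141e+00  2.000e-03  2.010e-01] [-0.3 -0.7  0.2]
```

View pics/s3.png

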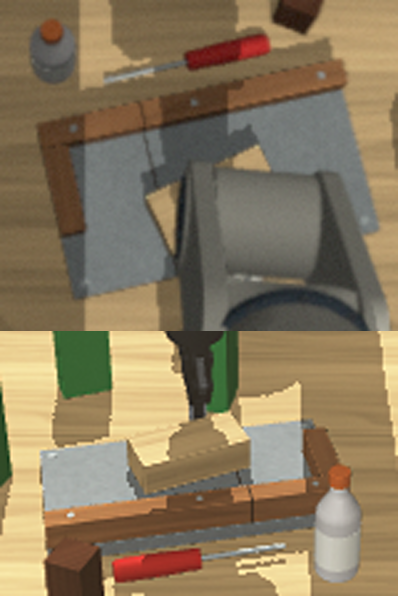

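The finger is down behind the near long edge, at top (about 185,270) and scene (198,410). I'm pushing towards the fence.

>>> {"api": "arm_command", "payload": {
  "targets": [
    [0.006,0,0,0,0,0],
    [0.006,0,0,0,0,0],
    [0.006,0,0,0,0,0],
    [0.006,0,0,0,0,0],
    [0.006,0,0,0,0,0],
    [0.006,0,0,0,0,0],
    [0.006,0,0,0,0,0],
    [0.006,0,0,0,0,0],
    [0.004,0,0,0,0,0],
    [0,0,0,0,0,0]
  ]
}}

```text
clock: 7.57
eef_pos: [549.0, -37.3, 31.4]
tcp_rot: [3.141, -0.002, 0.201]
contact_force: [0.8, -0.0, 0.3]
opening: 0.004
```

```bash
python3 see.py 4
```

```text
7.6667 [-45.4  25.2] [548.2 -37.4  31.3] [ 3.141e+00 -1.000e-03  2.010e-01] [-0.9  0.1 -0.3]
```

View pics/s4.png

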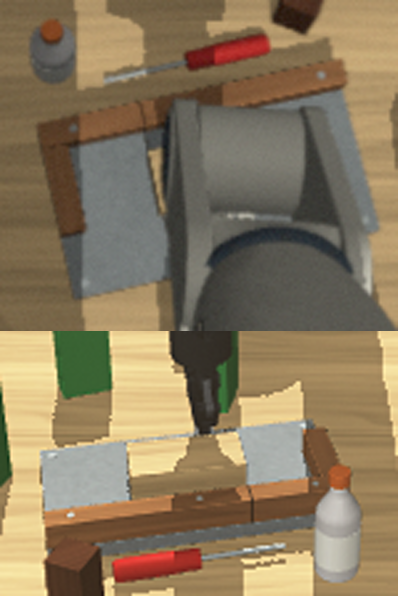

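```bash
cat > sc.py <<'E'
import sys,cv2
from rig import r
a=r.grab_frame("scene")["image"][210:280,170:305]
cv2.imwrite(f'pics/c{sys.argv[1]}.png',cv2.resize(a,None,fx=5.9,fy=5.9,interpolation=cv2.INTER_CUBIC))
E
python3 sc.py 4
```

```text
(no output)
```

View pics/c4.png

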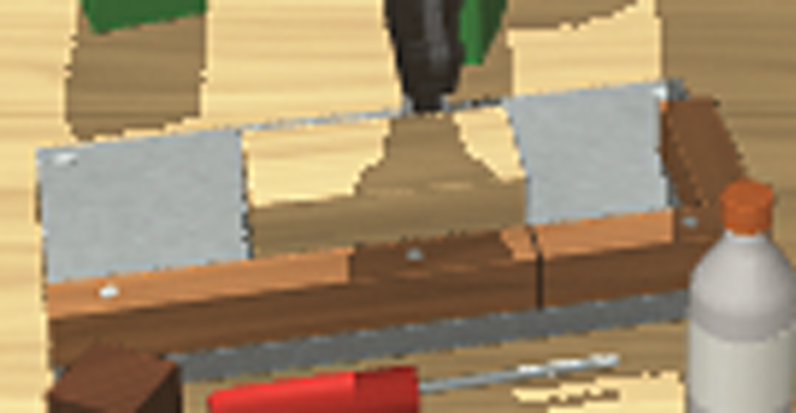

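```bash
python3 - <<'E'
from rig import r
from h import *
f=r.grab_frame("scene")
for p,z in(((250,207),58),((527,180),58),((243,130),58),((508,98),58),((240,0),0)):
    q=onz(f,(170+p[0]/5.9-.4,210+p[1]/5.9-.4),z);print(q,board(q))
for p in((50,315),(675,240),(48,285),(670,212)): # fence top outer / inner edges z=50
    q=onz(f,(170+p[0]/5.9-.4,210+p[1]/5.9-.4),50);print('fence',q,board(q))
E
```

```text
[ 654.  -120.1   58. ] [ 41.8 -76.9]
[630.1  18.2  58. ] [46.  63.4]
[ 583.6 -130.6   58. ] [-29.3 -73.1]
[552.4   6.8  58. ] [-32.4  67.7]
[ 352.6 -159.     0. ] [-261.3  -54.8]
fence [ 733.  -208.4   50. ] [ 101.6 -179.2]
fence [671.7  92.7  50. ] [101.6 128.1]
fence [ 708.8 -213.1   50. ] [  76.9 -179. ]
fence [647.2  90.8  50. ] [ 77.2 131.1]
```

>>> {"api": "arm_command", "payload": {
  "targets": [
    [-0.006,0,0,0,0,0],
    [0,0.015,0,0,0,0],
    [0,0.015,0,0,0,0],
    [0.006,0,0,0,0,0],
    [0.005,0,0,0,0,0],
    [0.005,0,0,0,0,0],
    [0.005,0,0,0,0,0],
    [0.005,0,0,0,0,0],
    [0.002,0,0,0,0,0],
    [0,0,0,0,0,0]
  ]
}}

```text
clock: 8.6
eef_pos: [576.0, -61.9, 31.2]
tcp_rot: [3.141, -0.001, 0.202]
contact_force: [0.6, -0.5, -0.1]
opening: -0.0
```

>>> {"api": "arm_command", "payload": {
  "targets": [
    [0.001,0,0,0,0,0],
    [0.001,0,0,0,0,0]
  ]
}}

```text
clock: 8.77
eef_pos: [576.6, -61.8, 31.1]
tcp_rot: [-3.141, 0.001, 0.201]
contact_force: [-4.1, -0.9, 3.4]
opening: -0.004
```

>>> {"api": "arm_command", "payload": {
  "targets": [
    [0.001,0,0,0,0,0],
    [0.001,0,0,0,0,0]
  ]
}}

```text
clock: 8.93
eef_pos: [578.7, -61.6, 31.2]
tcp_rot: [-3.141, 0.001, 0.201]
contact_force: [-2.3, -0.6, 0.5]
opening: -0.0
```

```bash
python3 see.py 5;python3 sc.py 5
```

```text
9.0333 [-19.8  -4.7] [579.2 -61.7  31.3] [ 3.142 -0.     0.201] [-2.9 -0.  -0.6]
```

View pics/c5.png

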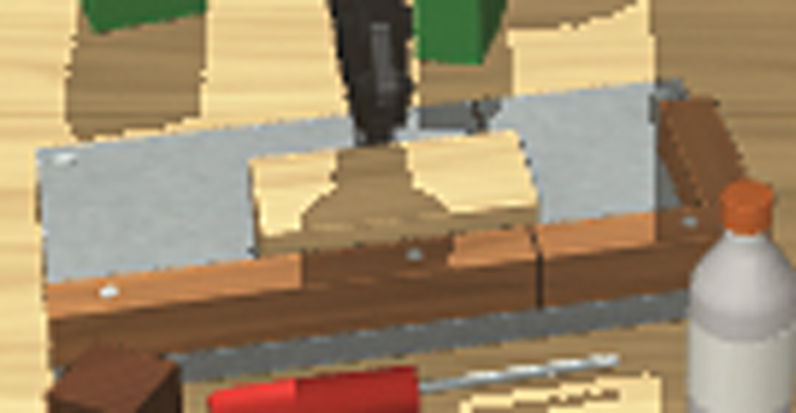

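The gap to the fence is now small: the far top edge runs (258,240) to (540,205) in the crop. I'll push on in small steps and watch the force.

>>> {"api": "arm_command", "payload": {
  "targets": [
    [0.0015,0,0,0,0,0],
    [0.0015,0,0,0,0,0]
  ]
}}

```text
clock: 9.25
eef_pos: [581.9, -61.1, 31.2]
tcp_rot: [-3.142, 0.0, 0.201]
contact_force: [-1.6, -0.0, 0.4]
opening: 0.001
```

>>> {"api": "arm_command", "payload": {
  "targets": [
    [0.0015,0,0,0,0,0],
    [0.0015,0,0,0,0,0]
  ]
}}

```text
clock: 9.42
eef_pos: [585.2, -60.4, 31.3]
tcp_rot: [3.142, -0.0, 0.201]
contact_force: [-1.9, -1.3, -0.5]
opening: 0.004
```

>>> {"api": "arm_command", "payload": {
  "targets": [
    [0.001,0,0,0,0,0],
    [0.001,0,0,0,0,0]
  ]
}}

```text
clock: 9.58
eef_pos: [585.3, -60.4, 31.2]
tcp_rot: [-3.141, 0.003, 0.201]
contact_force: [-10.3, -6.3, 8.9]
opening: 0.001
```

```bash
python3 see.py 6;python3 sc.py 6
```

```text
9.6833 [-13.6  -4.7] [585.3 -60.4  31.2] [-3.141e+00  3.000e-03  2.010e-01] [-7.3 -4.5  6.1]
```

View pics/c6.png

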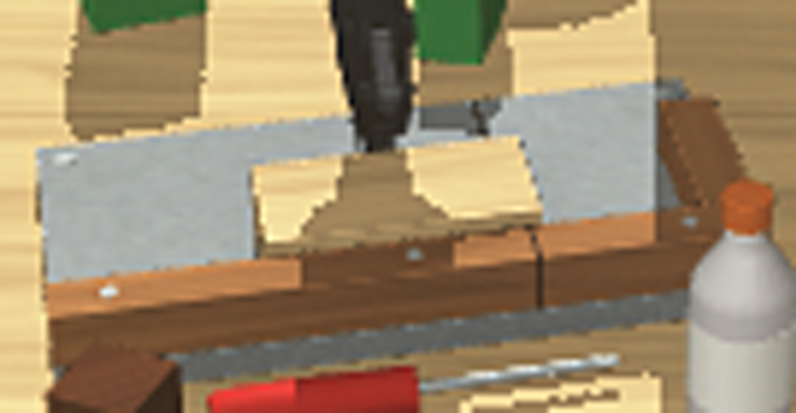

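>>> {"api": "arm_command", "payload": {
  "targets": [
    [0.001,0,0,0,0,0],
    [0,0,0,0,0,0]
  ]
}}

```text
clock: 9.9
eef_pos: [585.3, -60.4, 31.2]
tcp_rot: [-3.141, 0.005, 0.201]
contact_force: [-12.6, -5.6, 8.6]
opening: 0.004
```

>>> {"api": "arm_command", "payload": {
  "targets": [
    [-0.006,0,0,0,0,0],
    [-0.006,0,0,0,0,0],
    [0,0,-0.03,0,0,0],
    [0,0,-0.03,0,0,0],
    [0,0,0,0,0,0],
    [0.0148,0.026,0,0,0,0],
    [0.0148,0.026,0,0,0,0],
    [0.0148,0.026,0,0,0,0],
    [0.0148,0.026,0,0,0,0],
    [0,0,0,0,0,0],
    [0,0,0.03,0,0,0],
    [0,0,0.029,0,0,0],
    [0,0,0,0,0,0]
  ]
}}

```text
clock: 10.98
eef_pos: [651.2, -151.4, 27.0]
tcp_rot: [-3.138, 0.006, 0.201]
contact_force: [-2.3, 0.6, -0.3]
opening: 0.001
```

```bash
python3 see.py 7;python3 sc.py 7
```

```text
11.0833 [  35.3 -108.1] [ 653.9 -151.9   31.5] [-3.141e+00  2.000e-03  2.010e-01] [ 1.3 -1.1  0.2]
```

View pics/c7.png

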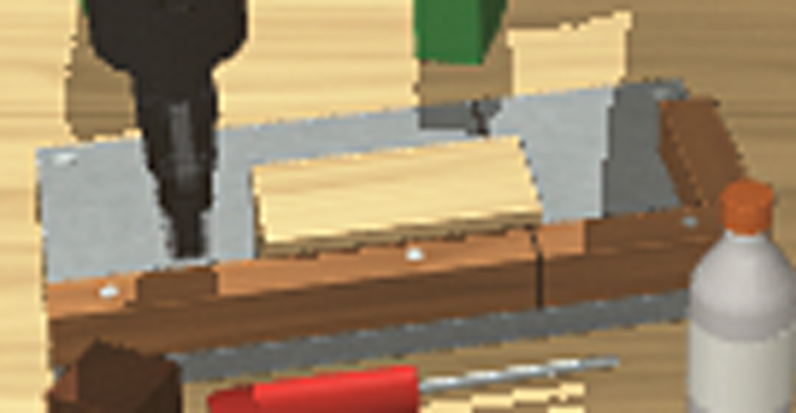

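View pics/s7.png

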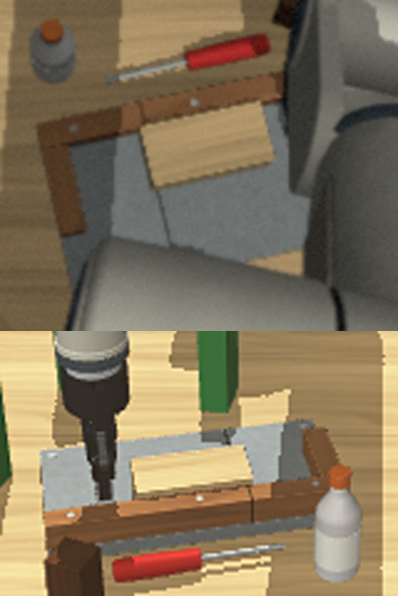

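The offcut is along the fence with no gap. The finger, at crop (188,255), stands about 20 mm off its end. I'm pushing towards the stop.

>>> {"api": "arm_command", "payload": {
  "targets": [
    [0,-0.007,0,0,0,0],
    [0,-0.007,0,0,0,0],
    [0,-0.005,0,0,0,0],
    [0,-0.005,0,0,0,0],
    [0,-0.005,0,0,0,0],
    [0,-0.005,0,0,0,0],
    [0,-0.005,0,0,0,0],
    [0,-0.005,0,0,0,0],
    [0,-0.005,0,0,0,0],
    [0,-0.005,0,0,0,0],
    [0,-0.005,0,0,0,0],
    [0,-0.005,0,0,0,0],
    [0,-0.005,0,0,0,0],
    [0,-0.005,0,0,0,0],
    [0,-0.005,0,0,0,0],
    [0,-0.005,0,0,0,0],
    [0,0,0,0,0,0]
  ]
}}

```text
clock: 12.55
eef_pos: [638.4, -69.7, 33.0]
tcp_rot: [3.141, -0.001, 0.202]
contact_force: [-0.2, -1.5, 1.5]
opening: -0.002
```

```bash
python3 see.py 8;python3 sc.py 8
```

```text
12.65 [ 36.4 -24.4] [638.2 -69.7  32.6] [ 3.142e+00 -1.000e-03  2.010e-01] [ 0.4 -0.4 -1. ]
```

View pics/c8.png

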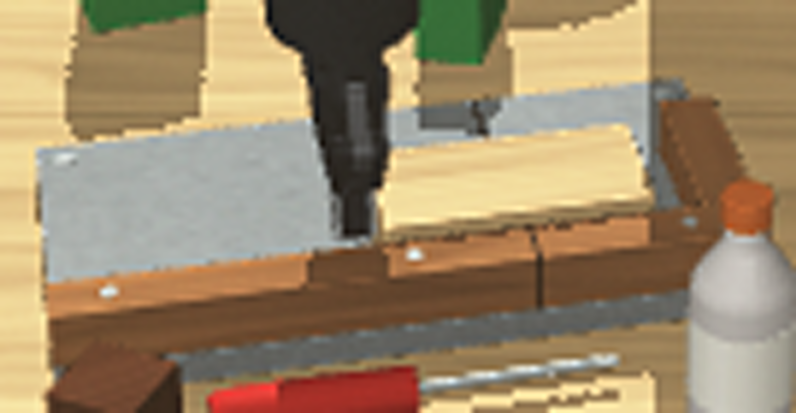

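View pics/s8.png

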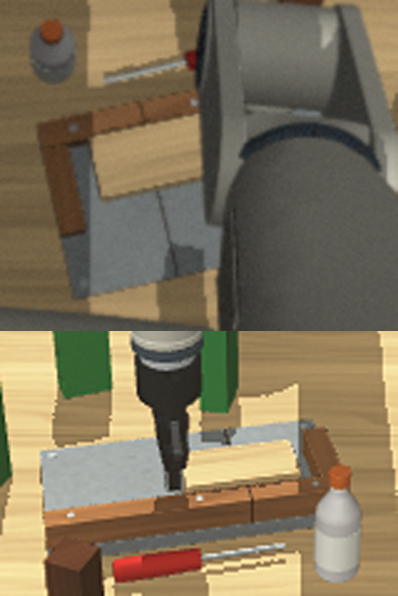

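The left end is about 15–20 mm short of the stop, and the offcut is still along the fence. I'll continue in smaller steps.

>>> {"api": "arm_command", "payload": {
  "targets": [
    [0,-0.004,0,0,0,0],
    [0,-0.004,0,0,0,0],
    [0,-0.003,0,0,0,0]
  ]
}}

```text
clock: 12.95
eef_pos: [635.9, -59.1, 32.4]
tcp_rot: [3.141, -0.0, 0.201]
contact_force: [0.3, -3.4, 1.7]
opening: -0.005
```

>>> {"api": "arm_command", "payload": {
  "targets": [
    [0,-0.0015,0,0,0,0],
    [0,-0.0015,0,0,0,0]
  ]
}}

```text
clock: 13.12
eef_pos: [635.3, -56.1, 32.4]
tcp_rot: [3.141, -0.0, 0.201]
contact_force: [0.4, -4.5, 1.8]
opening: 0.002
```

>>> {"api": "arm_command", "payload": {
  "targets": [
    [0,-0.0015,0,0,0,0],
    [0,-0.0015,0,0,0,0]
  ]
}}

```text
clock: 13.28
eef_pos: [634.7, -53.3, 32.4]
tcp_rot: [3.141, -0.0, 0.201]
contact_force: [-0.3, -3.7, 3.0]
opening: 0.005
```

>>> {"api": "arm_command", "payload": {
  "targets": [
    [0,-0.0015,0,0,0,0],
    [0,-0.0015,0,0,0,0]
  ]
}}

```text
clock: 13.45
eef_pos: [634.1, -50.4, 32.3]
tcp_rot: [3.141, -0.0, 0.201]
contact_force: [0.5, -4.2, 2.9]
opening: 0.001
```

```bash
python3 see.py 9;python3 sc.py 9
```

```text
13.55 [36.2 -4.4] [634.  -50.2  32.3] [-3.141 -0.     0.201] [ 1.5 -2.9  1.6]
```

View pics/c9.png

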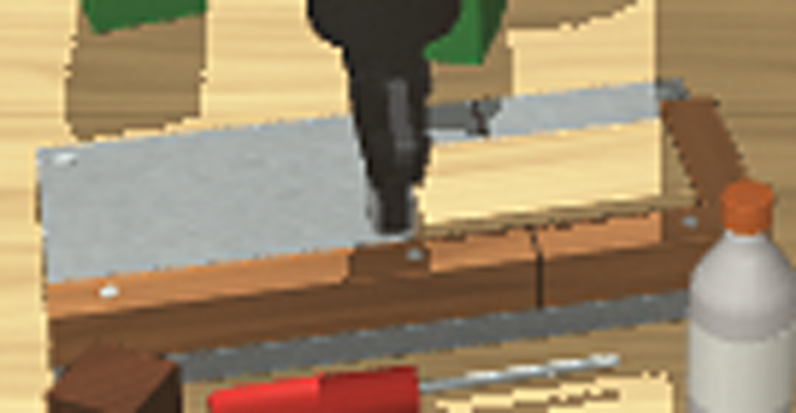

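The end is nearly at the stop. I'll keep stepping until the force rises.

>>> {"api": "arm_command", "payload": {
  "targets": [
    [0,-0.001,0,0,0,0],
    [0,-0.001,0,0,0,0]
  ]
}}

```text
clock: 13.77
eef_pos: [633.7, -48.5, 32.2]
tcp_rot: [3.142, 0.0, 0.201]
contact_force: [0.2, -2.7, 2.7]
opening: 0.0
```

>>> {"api": "arm_command", "payload": {
  "targets": [
    [0,-0.001,0,0,0,0],
    [0,-0.001,0,0,0,0]
  ]
}}

```text
clock: 13.93
eef_pos: [633.3, -46.7, 32.3]
tcp_rot: [3.141, -0.0, 0.201]
contact_force: [2.0, -11.6, 0.6]
opening: -0.0
```

```bash
python3 see.py 10;python3 sc.py 10
```

```text
14.0333 [36.2 -0.9] [633.3 -46.8  32.2] [ 3.141 -0.     0.201] [ 0.8 -5.9  1.1]
```

View pics/c10.png

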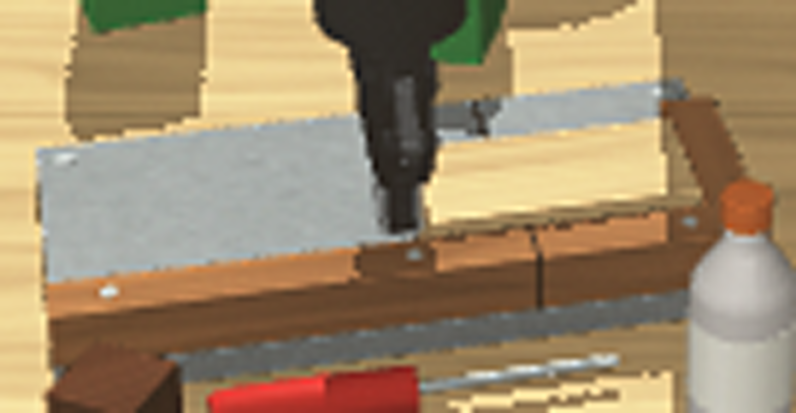

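View pics/s10.png

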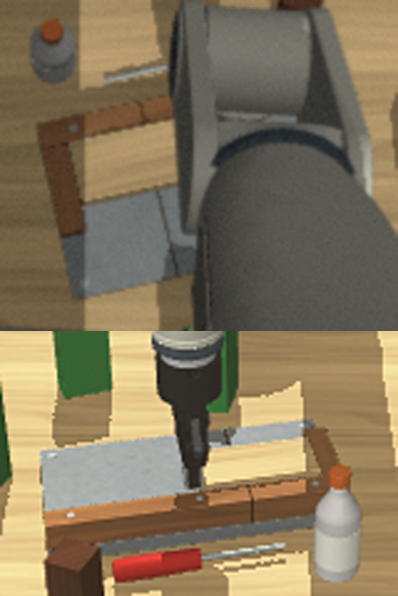

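>>> {"api": "arm_command", "payload": {
  "targets": [
    [0,-0.001,0,0,0,0],
    [0,0,0,0,0,0]
  ]
}}

```text
clock: 14.25
eef_pos: [633.3, -46.7, 32.2]
tcp_rot: [3.14, -0.0, 0.202]
contact_force: [1.7, -10.6, 1.2]
opening: -0.004
```

>>> {"api": "arm_command", "payload": {
  "targets": [
    [0,0.005,0,0,0,0],
    [0,0.005,0,0,0,0],
    [0,0,-0.03,0,0,0],
    [0,0,-0.03,0,0,0],
    [0,0,0,0,0,0],
    [-0.0165,-0.0226,0,0,0,0],
    [-0.0165,-0.0226,0,0,0,0],
    [-0.0165,-0.0226,0,0,0,0],
    [-0.0165,-0.0226,0,0,0,0],
    [0,0,0,0,0,0],
    [0,0,0,0,0,0]
  ]
}}

```text
clock: 15.17
eef_pos: [551.3, 21.0, 92.1]
tcp_rot: [-3.141, 0.001, 0.203]
contact_force: [0.2, -0.4, -0.2]
opening: -0.001
```

>>> {"api": "arm_command", "payload": {
  "targets": [
    [0,0,0.03,0,0,0],
    [0,0,0.03,0,0,0],
    [0,0,0,0,0,0],
    [0.004,0,0,0,0,0],
    [0.004,0,0,0,0,0],
    [0.003,0,0,0,0,0],
    [0,0,0,0,0,0]
  ]
}}

```text
clock: 15.75
eef_pos: [565.5, 22.3, 33.9]
tcp_rot: [3.141, -0.003, 0.201]
contact_force: [-0.2, -0.1, 0.1]
opening: -0.001
```

```bash
python3 see.py 11;python3 sc.py 11
```

```text
15.85 [-17.9  80.6] [564.1  22.3  33.4] [ 3.141e+00 -2.000e-03  2.010e-01] [-0.7  0.3  0.2]
```

View pics/c11.png

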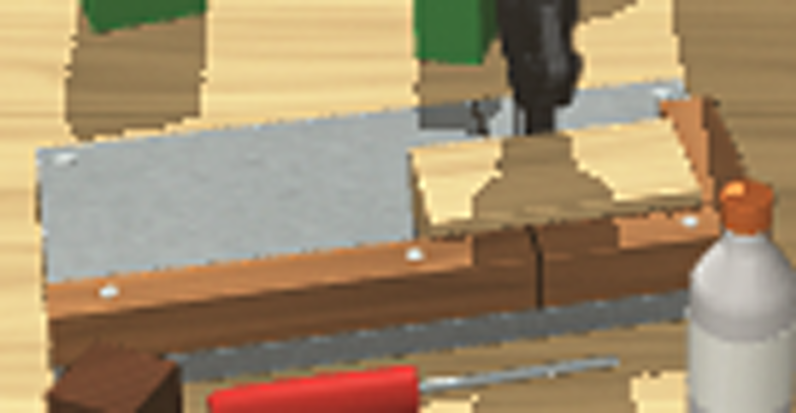

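The offcut sits in the corner, and the finger at crop (540,130) is 2–4 mm off the near edge. I'm pressing gently towards the fence.

>>> {"api": "arm_command", "payload": {
  "targets": [
    [0.001,0,0,0,0,0],
    [0.001,0,0,0,0,0],
    [0,0,0,0,0,0]
  ]
}}

```text
clock: 16.15
eef_pos: [565.3, 22.7, 32.5]
tcp_rot: [3.141, -0.0, 0.201]
contact_force: [-0.1, 0.7, -0.1]
opening: -0.003
```

>>> {"api": "arm_command", "payload": {
  "targets": [
    [0.001,0,0,0,0,0],
    [0.001,0,0,0,0,0],
    [0,0,0,0,0,0]
  ]
}}

```text
clock: 16.4
eef_pos: [567.2, 23.1, 32.3]
tcp_rot: [3.142, -0.0, 0.201]
contact_force: [-0.3, -0.8, -0.1]
opening: -0.002
```

>>> {"api": "arm_command", "payload": {
  "targets": [
    [0.001,0,0,0,0,0],
    [0,0,0,0,0,0]
  ]
}}

```text
clock: 16.57
eef_pos: [567.9, 23.3, 32.2]
tcp_rot: [-3.142, 0.0, 0.201]
contact_force: [0.8, 0.0, -0.9]
opening: -0.003
```

>>> {"api": "arm_command", "payload": {
  "targets": [
    [0.001,0,0,0,0,0],
    [0.001,0,0,0,0,0],
    [0,0,0,0,0,0]
  ]
}}

```text
clock: 16.82
eef_pos: [568.0, 23.3, 32.1]
tcp_rot: [-3.141, 0.004, 0.201]
contact_force: [-8.3, -1.3, 6.8]
opening: 0.004
```

>>> {"api": "arm_command", "payload": {
  "targets": [
    [0.001,0,0,0,0,0],
    [0,0,0,0,0,0]
  ]
}}

```text
clock: 16.98
eef_pos: [568.0, 23.3, 32.0]
tcp_rot: [-3.141, 0.006, 0.201]
contact_force: [-11.2, -2.5, 10.1]
opening: 0.002
```

```bash
python3 see.py 12
```

```text
17.0833 [-13.8  80.9] [568.   23.4  32. ] [-3.141  0.006  0.201] [-10.5  -3.9   8.8]
```

The finger stopped firm at x = -13.8 in the board frame, the same as on first fence contact, so the offcut was still against the fence. I'm withdrawing to check.

>>> {"api": "arm_command", "payload": {
  "targets": [
    [-0.005,0,0,0,0,0],
    [-0.008,0,0,0,0,0],
    [-0.006,0,0,0,0,0],
    [0,0,-0.03,0,0,0],
    [0,0,-0.035,0,0,0],
    [0,0,-0.035,0,0,0],
    [0,0,-0.035,0,0,0],
    [0,0,-0.035,0,0,0],
    [-0.02,-0.035,0,0,0,0],
    [-0.02,-0.035,0,0,0,0],
    [-0.02,-0.035,0,0,0,0],
    [-0.02,-0.035,0,0,0,0],
    [-0.02,-0.035,0,0,0,0],
    [-0.02,-0.035,0,0,0,0],
    [-0.02,-0.035,0,0,0,0],
    [-0.02,-0.035,0,0,0,0],
    [-0.02,-0.035,0,0,0,0],
    [-0.01,-0.035,0,0,0,0],
    [0,0,0,0,0,0]
  ]
}}

```text
clock: 18.67
eef_pos: [293.5, 329.4, 202.7]
tcp_rot: [-3.139, -0.001, 0.205]
contact_force: [0.1, -0.4, -0.4]
opening: -0.003
```

```bash
python3 - <<'E'
from rig import r
import cv2
print(r.sense()['eef_pos'],r.sense()['contact_force'])
a=r.grab_frame("scene")["image"][190:310,160:320];cv2.imwrite('pics/f1.png',cv2.resize(a,None,fx=5,fy=5,interpolation=cv2.INTER_CUBIC))
a=r.grab_frame("top")["image"][140:275,245:405];cv2.imwrite('pics/f2.png',cv2.resize(a,None,fx=4.4,fy=4.4,interpolation=cv2.INTER_CUBIC))
E
```

```text
[293.53041558 329.42053285 202.67601398] [ 0.09609287 -0.43594105 -0.35460818]
```

View pics/f1.png

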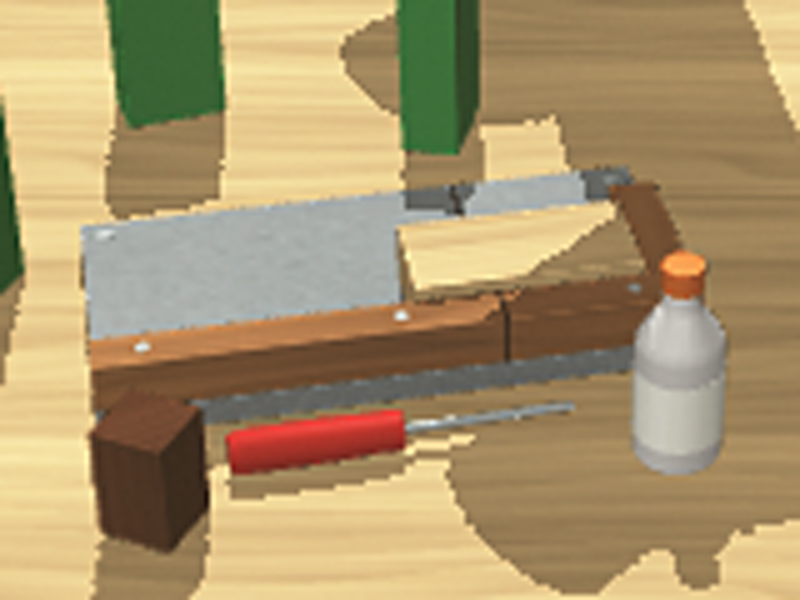

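View pics/f2.png

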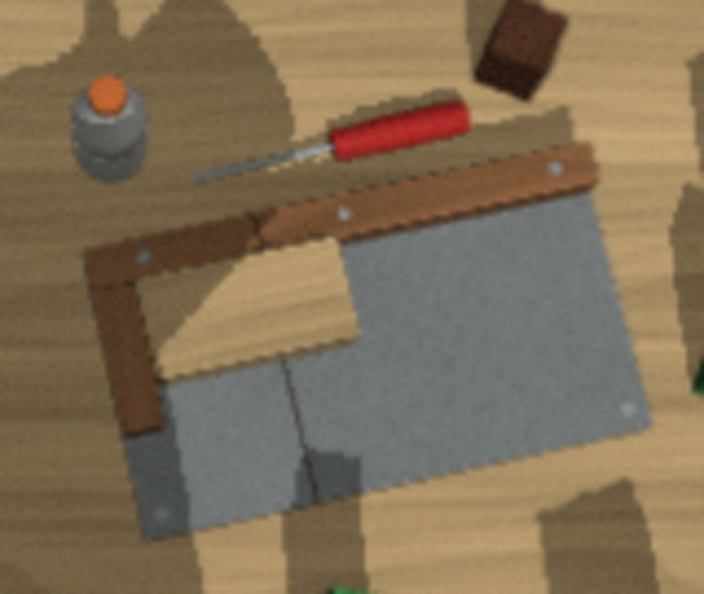

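The top view shows the offcut in the corner, with corners at about (137,283), (337,240), (358,338) and (165,380). No grey base shows between it and the fence or stop. Bottle, screwdriver and dark block are unmoved, and the robot is clear, so I'm handing in.

```bash
python3 -c "
from rig import r
print(r.sign_off())"
```

```text
the job is handed in; nothing more can be done
None
```

The offcut is lying flat on its wide face in the corner of the sawing board, snug against both the fence and the end stop. I handed the job in at about 19 s.

I tipped it with shut fingers near the top of its -y face, then pushed its long edge to the fence and its end to the stop. A last light press against the fence followed. It was only ever pushed, never gripped or lifted.

- **Fence contact:** the force rose to about 11–13 N with no further travel. On the last press the finger stopped within 0.2 mm of where it first met the fence.
- **Stop contact:** the force rose to about 11 N with no further travel. The finger stood within about 0.1 mm of the expected seated position. I did not press the end again after the last fence press.
- **Pictures:** both final views show no gap at fence or stop, to about the 2 mm the images can resolve. The glue bottle, short block and screwdriver look unmoved. The hacksaw was outside the final crops, so I did not check it again, but the arm only crossed that area well above the bench.
- **Disagreement:** the two cameras differed by about 5 mm on the fence position, so I relied on contact for the seating.

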